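Gauge two printed sleeves and open the wash solvent for the reject

TASK

One of the two printed sleeves on the build plate fits the gauge pin: leave that one pushed fully down on the pin, and set the one that does not go on in the ceramic dish for washing. Then open the solvent bottle's safety cap - press it fully down, then twist it a quarter turn anticlockwise while pressed, and lift it off - and finish still holding the cap in the gripper, level and clear above the bottle (about 6 cm up from where it sat), without putting it down. Leave everything else on the bench where it is.

Things in the scene. Friction and masses are not known exactly. Their poses are not given: they have to be found in the camera images.
- sleeve_a: plain grey printed sleeve (short tube) on the build plate, outside diameter 32 mm, 34 mm tall, about 0.025 kg. One sleeve has a bore of 19 mm and slides down over the 16 mm gauge pin, the other a bore of 12 mm and stops on the pin's tip; outside they are alike. Which one this is is not said: try it, or look into the bores. Origin: centre of its underside; z up along the bore.
- sleeve_b: plain grey printed sleeve (short tube) on the build plate, outside diameter 32 mm, 34 mm tall, about 0.025 kg. One sleeve has a bore of 19 mm and slides down over the 16 mm gauge pin, the other a bore of 12 mm and stops on the pin's tip; outside they are alike. Which one this is is not said: try it, or look into the bores. Origin: centre of its underside; z up along the bore.
- gauge: fixed steel gauge: flat round base, diameter 64 mm, 12 mm thick, with an upright steel pin of diameter 16 mm in its middle. The pin's tip is 52 mm above the bench, its top 8 mm taper to 13 mm diameter. A sleeve that fits rests on the base, its underside 12 mm above the bench. Origin: centre of the base's underside, on the bench; z up along the pin.
- dish: white ceramic dish, loose, 0.4 kg, round, 130 mm across the rim (inside 120 mm, inner floor about 108 mm across), 22 mm high, inner floor 5 mm above the bench. Origin: centre of its underside; z up.
- build_plate: fixed aluminium slab 88 x 140 x 12 mm lying on the bench, on which both sleeves stand at the start (top 12 mm above the bench), about 80 mm apart along its y axis. Origin: centre of its underside.
- bottle: fixed amber solvent bottle clamped to the bench, body diameter 80 mm (96 mm at its foot), shoulder narrowing to 60 mm diameter at 108 mm above the bench; the neck under the cap is hidden. The locked cap's underside is 120 mm above the bench. Origin: centre of its underside, on the bench; z up along the neck axis.
- cap: loose round grey push-and-turn cap on the bottle, outside diameter 49 mm (20-sided skirt), 36 mm tall, flat closed top, about 0.04 kg, may be gripped at any yaw. Origin: centre of its underside, z up. Locked, it turns only about 5 degrees and cannot be lifted. A quarter turn anticlockwise (seen from above) while pressed down frees it; clockwise is blocked.
- neck (a point): point on the bottle's axis at the locked cap's underside. A spring in the neck holds the cap up in its bayonet lock. The cap unlocks if pressed at least 7 mm (travel 10 mm; spring about 5 N at first, 8 N at the bottom). Keep it pressed over the first 50 degrees of turn; between 50 and 130 degrees from locked it lifts straight off, and is clear of the neck 20 mm up. Press fully before starting to turn
- tweezers: bystander: steel tweezers lying flat, 120 mm long, 8 mm high. Leave alone. Origin: centre of its underside.
- jar: bystander: small jar, diameter 44 mm, 50 mm high. Leave alone. Origin: centre of its underside.
- scraper: bystander: scraper lying flat, 180 mm long, near the robot. Leave alone.
- brush: bystander: brush lying flat, 170 mm long, near the robot. Leave alone.
- beaker: bystander: white plastic cup, diameter 60 mm, 75 mm high. Leave alone. Origin: centre of its underside.

How it is judged:
On the way, in this order (a step that is already met when the one before it is completed fails the run):
1. the sleeve that fits is fully down on the gauge pin and the other lies in the dish, both let go and still (((horizontal distance between sleeve_a and gauge below 0.006 m and z of sleeve_a in the frame of gauge below 0.016 m and angle between sleeve_a's own z axis and vertical below 0.12 rad and horizontal distance between sleeve_b and dish below 0.055 m and z of sleeve_b in the frame of dish between 0 and 0.035 m) or (horizontal distance between sleeve_b and gauge below 0.006 m and z of sleeve_b in the frame of gauge below 0.016 m and angle between sleeve_b's own z axis and vertical below 0.12 rad and horizontal distance between sleeve_a and dish below 0.055 m and z of sleeve_a in the frame of dish between 0 and 0.035 m)) and contact force between the fingers and sleeve_a below 0.05 N and contact force between the fingers and sleeve_b below 0.05 N and linear speed of each of sleeve_a, sleeve_b below 0.02 m/s), for 0.2 s.
2. the cap is pressed down (at least 6 mm) by the gripper before it is turned (z of cap in the frame of bottle below 0.114 m and horizontal distance between cap and bottle below 0.01 m and angle between the x axis of cap and the x axis of bottle, either way round below 0.25 rad and contact force between the fingers and cap above 1 N), for 0.02 s.
3. the cap has come free, straight up off the neck (z of cap in the frame of bottle above 0.145 m and horizontal distance between cap and bottle below 0.03 m), for 0.05 s.
At the end, for the whole second after the job is handed in: Fitting sleeve around the pin, underside under 4 mm above the base, tilt under 7 deg; other sleeve in the dish; neither touched. Cap held by the gripper 40 to 180 mm above its seat, within 40 mm of the bottle axis, tilt under 14 deg, still, off the bottle (all of step 1 and z of cap in the frame of bottle between 0.16 and 0.3 m and horizontal distance between cap and bottle below 0.04 m and angle between cap's own z axis and vertical below 0.25 rad and linear speed of cap below 0.03 m/s and contact force between the fingers and cap above 1 N and contact force between cap and bottle below 0.05 N); the arm keeps its last pose, push and grip.
It fails at once if a bystander is shifted by more than 30 mm (distance of any of tweezers, jar, scraper, brush, beaker from where it was at the start of the episode above 0.03 m).
It also fails if it takes over 64 s, if anything falls off the work surface, if the arm or the gripper's body presses on something with over 40 N, if the wrist force passes 120 N, or if a joint passes its speed limit or range.

ROBOT

A 7-joint arm with a two-finger parallel gripper is mounted at the origin on the work surface. World frame = base frame: x ahead of the robot, y to its left, z up, the work surface at z = 0. Lengths are in m, angles in rad, forces in N, time in s.
With the tool pointing down it reaches from about 0.4 to 0.85 m from the base axis. Payload 4.5 kg.
Tool frame: the origin (TCP) lies on the centre line of the jaws, within the pads' length; the fingertips stand 14 mm ahead of it and the grasp point (between the pads) lies 5 mm behind it (nose_length is the distance from the TCP to the fingertips, in m); x points along the fingers, y is the direction in which the jaws open and shut, and the axes are right-handed (so a half turn about x gives the same grasp; the last joint's range is limited). The gripper opens to 88 mm and grips with 3 to 60 N. Pads are 18 mm wide; open, the fingers measure 123 mm over their backs; the gripper's body (75 mm by 187 mm) begins 45 mm behind the grasp point.
Start: joints at [-1.199, 0.689, -0.195, 1.565, 0.157, 0.902, -0.215], TCP at [0.207, 0.59, 0.253] pointing down, gripper open.
Joint ranges: [-3.01, 3.01], [-0.46, 2.08], [-1.47, 1.51], [0.13, 2.56], [-1, 4.14], [0.04, 2.09], [-2.66, 2.66]. Speed limits (rad/s): [2.57, 2.57, 3.14, 3.14, 3.14, 3.14, 3.14].

INTERFACE

Orientations are given as a unit quaternion [x, y, z, w].
In Python, from plant import get_state, snapshot, camera_params, finish_job, boxes_of, silhouettes, spot_point, nose_length gives the robot as it stands.
- The arm moves only by the tool apply_moves, never from a script. Its arguments are lists of equal length, an entry for each row: "delta_pos": the shift along the tool's x, y, z in cm, a list of three; "yaw": the turn about the tool's x in rad; "gripper": the opening in per cent of the stroke, from 0 (shut) to 100 (fully open). A call has 1 to 10 rows; each row is the pose to reach, as a shift and turn from the pose measured when the call began, along the tool's axes at that moment; what a row does not reach only later rows make up. A row lasts 1/12 s, in which the tool goes at most 41.7 mm and 7.16 degrees, less where a joint would pass 70% of its speed; a pose out of reach is approached as far as the arm can. A call with a gripper value outside its range is refused whole. The fingers move at their own pace and stop on an object; "force" is the grip in N (left out, the last holds). Time passes only in rows, so rows that repeat a pose let the fingers close. It gives the time, the measured TCP pose, the force and the opening at its end, in the units of the state.
- get_state(): the state, without advancing time (a new reading comes with each control period).
- snapshot(name): name is "scene" or "top"; returns the picture (420x560x3 uint8, red, green, blue); there is no depth.
- camera_params(name): a dict with "fovy" (degrees; the focal length in pixels is half the picture's height over the tangent of half this angle, whatever the lens; pixels are square), "cx", "cy" (the principal point, pixels), "dist" ([k1, k2, p1, p2, k3] as OpenCV has them; the pictures are not rectified), "position" and "orientation" of the camera in the world. Camera axes: x right, y down, z forward; pixel columns grow to the right and rows downward; lengths in m; the calibration is good to about 2 mm. A picture is of the moment at which its call begins. camera_params takes no time and is no camera call.
- finish_job(): hands the job in, once; it reports no verdict.
Trained networks look in the newest picture that a camera, given by its name, has taken for a name from the list of things; names that differ only in an ending like _2 or _b are one class to them, and where a whole thing is asked for, a point or a joint stands for the part that bears it (a point fixed in the world has none). Each returns a list of dicts, best first, with "score" (0 to 1); they miss things now and then, are a little off and sometimes report something else, mostly with a low value. They report only what shows in the picture. A call takes as long as a camera call.
- boxes_of(thing, camera): "bbox" ([left, top, width, height] in pixels, round what is visible of it).
- silhouettes(thing, camera): "mask" (420x560 bool, what is visible of it) and "bbox" ([left, top, width, height] in pixels, round what is visible of it).
- spot_point(thing, camera): "pixel" ([column, row] in pixels: a listed point, or the origin of a listed thing).
The state is a dict: "clock": time; "q": joint angles; "qd": joint speeds; "joint_torque": joint torques, N m; "tool_pos": TCP position; "eef_rot": TCP orientation; "contact_force": force on the tool from outside, world axes, zero at the start; "moment": the same for the moment, N m; "opening": opening from 0.0 (shut) to 1.0 (fully open).
Only numpy, scipy, OpenCV 4.12 (cv2) and the standard library are available. Lean on these libraries where they do the work, as an engineer would, in place of code of your own. Each camera call takes 0.05 s, during which the arm holds its last target.

## Working session

There is one attempt and no reset: what is moved stays moved. The work goes in short steps, Python scripts to look and compute and a tool call to move; the robot and the scene stay as the last step left them, time stands still between calls to the robot, and variables do not carry over. Pictures are saved under pics/ and viewed, and the job is handed in when it is done.

Besides the shell and the picture viewer there is one more tool, called after "Emit:" by a JSON object that holds its "method" and its "body". apply_moves: Moves the arm, as the interface text tells. Its arguments: {"type":"object","properties":{"delta_pos":{"type":"array"},"yaw":{"type":"array"},"gripper":{"type":"array"},"force":{"type":"number"}},"required":["delta_pos","yaw","gripper"]}

```bash
mkdir -p pics; ls; python3 - <<'E'
from plant import *
import cv2
for n in("scene","top"):
    im=snapshot(n); cv2.imwrite(f"pics/{n}0.png",im[:,:,::-1]); print(n,camera_params(n))
print(get_state(), nose_length() if callable(nose_length) else nose_length)
E
```

```text
pics
scene {'fovy': 47.90480758275309, 'cx': 273.85118865407304, 'cy': 210.07993548918535, 'dist': array([-0.06079391,  0.        ,  0.        ,  0.        ,  0.        ]), 'position': array([1.20701184, 0.45101302, 0.62451067]), 'orientation': array([ 0.41714319,  0.76985356, -0.43064574, -0.21877225])}
top {'fovy': 56.14723616069145, 'cx': 281.6127840191553, 'cy': 203.78906752972372, 'dist': array([0.02577835, 0.        , 0.        , 0.        , 0.        ]), 'position': array([ 0.48171716, -0.00424043,  0.92052975]), 'orientation': array([-0.70074615,  0.71272266, -0.01734283,  0.02608586])}
{'clock': 0.1, 'q': array([-1.19917939,  0.68993169, -0.19450938,  1.56616754,  0.15727789,
        0.90247032, -0.21510452]), 'qd': array([ 5.60024999e-04, -2.53396649e-03,  9.86998875e-05, -1.63445236e-03,
       -2.48271445e-04, -3.68390614e-04,  5.95561410e-04]), 'joint_torque': array([-3.28386923e-03, -5.28503609e+01, -1.27161250e+00, -1.53838867e+01,
       -5.26147429e-02,  2.02997646e-03,  3.36422397e-05]), 'tool_pos': array([0.20701211, 0.5891873 , 0.25198953]), 'eef_rot': array([ 0.11829605,  0.69710721, -0.11941378,  0.69698488]), 'contact_force': array([ 0.53325932, -0.05342603,  0.30185127]), 'moment': array([0.04421382, 0.04614775, 0.03816413]), 'opening': 1.000926357733} 0.014
```

View pics/scene0.png

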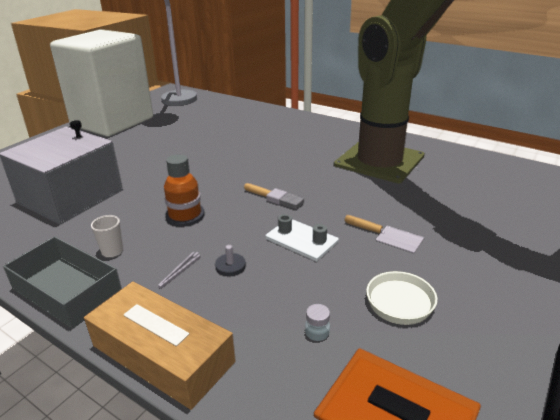

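View pics/top0.png

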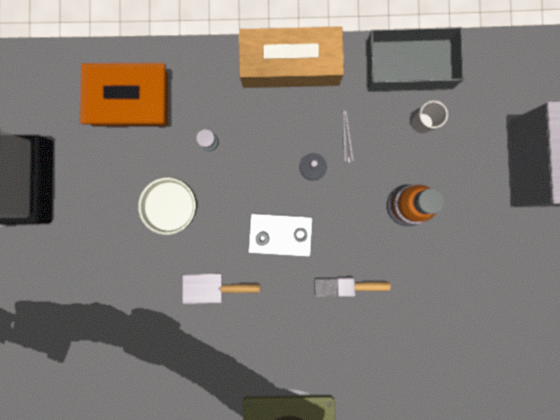

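The top view shows the plate at about (281,235) with sleeves at (263,239) and (300,235). The gauge is at (313,166), the dish at (167,206) and the bottle cap near (428,201). Next I'll measure these.

```bash
cat > h.py <<'E'
import numpy as np, cv2
from scipy.spatial.transform import Rotation as R
from plant import *
def KD(n):
    c=camera_params(n); f=210/np.tan(np.radians(c['fovy']/2))
    return np.array([[f,0,c['cx']],[0,f,c['cy']],[0,0,1]]),np.array(c['dist']),np.array(c['position']),R.from_quat(c['orientation']).as_matrix()
def world(n,px,z):
    K,D,p,M=KD(n); u=cv2.undistortPoints(np.array([[px]],float),K,D)[0,0]
    d=M@np.array([u[0],u[1],1]); return p+d*(z-p[2])/d[2]
def proj(n,P):
    K,D,p,M=KD(n); P=np.atleast_2d(P).astype(float)
    return cv2.projectPoints((P-p)@M,np.zeros(3),np.zeros(3),K,D)[0][:,0]
def tri(a,b):
    A=[];o=[]
    S=np.zeros((3,3));v=np.zeros(3)
    for n,px in(('scene',a),('top',b)):
        K,D,p,M=KD(n); u=cv2.undistortPoints(np.array([[px]],float),K,D)[0,0]
        d=M@np.array([u[0],u[1],1]); d/=np.linalg.norm(d); Q=np.eye(3)-np.outer(d,d); S+=Q; v+=Q@p
    return np.linalg.solve(S,v)
E
python3 - <<'E'
from h import *
im=snapshot("top"); sc=snapshot("scene")
for t in("sleeve_a","gauge","dish","build_plate","bottle","cap","jar","beaker","tweezers"):
    for n,zz in(("top",0),("scene",0)):
        r=spot_point(t,n)
        for k in r[:3]: 
            z={"sleeve_a":.012,"cap":.12}.get(t,0)
            print(t,n,round(k['score'],2),np.round(k['pixel'],1),np.round(world(n,k['pixel'],z),4))
a=cv2.resize(im[205:265,240:325],None,fx=9,fy=9,interpolation=cv2.INTER_CUBIC)
b=cv2.resize(sc[205:265,260:345],None,fx=9,fy=9,interpolation=cv2.INTER_CUBIC)
cv2.imwrite("pics/za.png",a[:,:,::-1]);cv2.imwrite("pics/zb.png",b[:,:,::-1])
E
```

```text
sleeve_a top 0.46 [299.5 232. ] [ 0.472  -0.0335  0.012 ]
sleeve_a top 0.42 [263.1 240.8] [0.4532 0.0505 0.012 ]
sleeve_a top 0.35 [342.8 137.2] [ 0.6905 -0.1385  0.012 ]
sleeve_a scene 0.58 [320.  240.1] [0.457  0.0545 0.012 ]
sleeve_a scene 0.51 [283.9 226.4] [ 0.4539 -0.042   0.012 ]
gauge top 0.81 [312.1 166.9] [ 0.6241 -0.0665  0.    ]
gauge top 0.66 [207.3 144. ] [0.6832 0.1802 0.    ]
gauge scene 0.73 [231.4 269.7] [ 0.6308 -0.0576  0.    ]
gauge scene 0.34 [269.2 198.6] [ 0.3522 -0.1527  0.    ]
dish top 0.8 [166.8 209. ] [0.5309 0.276  0.    ]
dish top 0.58 [262.1 237.3] [0.461  0.0535 0.    ]
dish top 0.46 [280. 234.] [0.4679 0.0116 0.    ]
dish scene 0.89 [400.2 300.9] [0.5336 0.271  0.    ]
dish scene 0.56 [319.2 332.1] [0.6841 0.18   0.    ]
build_plate top 0.81 [281.7 236.1] [0.463  0.0077 0.    ]
build_plate scene 0.78 [300.4 238.8] [0.4613 0.0068 0.    ]
bottle top 0.93 [406.7 203.5] [ 0.5341 -0.2844  0.    ]
bottle scene 0.77 [182.7 217.3] [ 0.5368 -0.2828  0.    ]
bottle scene 0.41 [318.3 237.7] [0.4362 0.0389 0.    ]
cap top 0.67 [425.4 204.3] [ 0.525  -0.2852  0.12  ]
cap top 0.34 [310.6 168.1] [ 0.6032 -0.0553  0.12  ]
cap scene 0.78 [179.3 172.1] [ 0.5269 -0.2824  0.12  ]
jar top 0.89 [206.8 144.4] [0.6823 0.1814 0.    ]
jar scene 0.54 [178.1 173.4] [ 0.3728 -0.4543  0.    ]
jar scene 0.39 [110.1 247.2] [ 0.7158 -0.3378  0.    ]
beaker scene 0.85 [110.9 250. ] [ 0.7218 -0.3278  0.    ]
tweezers top 0.69 [346.8 136.8] [ 0.6941 -0.1497  0.    ]
tweezers scene 0.79 [181.1 270.6] [ 0.6895 -0.1445  0.    ]
```

View pics/za.png

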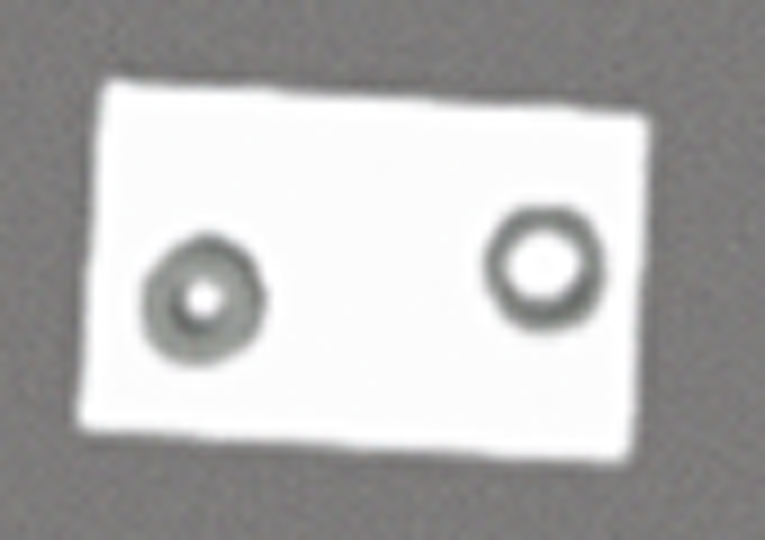

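View pics/zb.png

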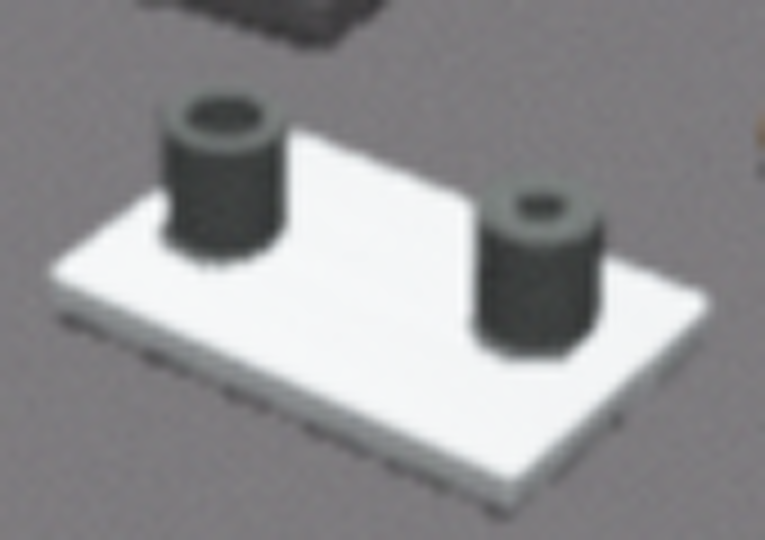

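Large bore (fits): the right sleeve in the top view at about (300.5,234.7), at -y. The small bore is at (262.6,238.3). Next is a refined model fit.

```bash
cat > fit.py <<'E'
from h import *
from scipy.optimize import minimize
def hull_mask(n,x,y,circs,ss=8):
    t=np.linspace(0,2*np.pi,48,endpoint=False); out=None
    for grp in circs:
        P=np.vstack([np.c_[x+r*np.cos(t),y+r*np.sin(t),np.full(48,z)] for r,z in grp])
        p=proj(n,P); h=cv2.convexHull(p.astype(np.float32))
        if out is None: out=[]
        out.append(h)
    return out
def soft(n,x,y,circs,box,ss=6):
    l,t,w,h=box; m=np.zeros((h*ss,w*ss),np.uint8)
    for hh in hull_mask(n,x,y,circs):
        q=((hh-np.array([l,t])+.5)*ss-.5)
        cv2.fillPoly(m,[np.round(q*16).astype(np.int32)],255,shift=4)
    return cv2.resize(m,(w,h),interpolation=cv2.INTER_AREA)/255.
def fit(n,mask,circs,x0):
    ys,xs=np.nonzero(mask>.3); l,t=xs.min()-12,ys.min()-12; l=max(l,0);t=max(t,0)
    w,h=xs.max()+13-l,ys.max()+13-t
    M=mask[t:t+h,l:l+w].astype(float)
    f=lambda v:np.sum((soft(n,v[0],v[1],circs,(l,t,w,h))[:M.shape[0],:M.shape[1]]-M)**2)
    best=min((f((x0[0]+dx,x0[1]+dy)),x0[0]+dx,x0[1]+dy) for dx in np.arange(-.012,.0121,.003) for dy in np.arange(-.012,.0121,.003))
    r=minimize(f,best[1:],method='Nelder-Mead',options=dict(initial_simplex=[[best[1]+a,best[2]+b] for a,b in((0,0),(.003,0),(0,.003))],xatol=1e-5,fatol=1e-3))
    return r.x,r.fun/M.sum()
SL=[[(.016,.012),(.016,.046)]]
GA=[[(.032,0),(.032,.012)],[(.008,.012),(.008,.044),(.0065,.052)]]
DI=[[(.065,.022),(.05,0)]]
CAP=[[(.0245,.12),(.0245,.156)]]
BOT=[[(.048,0),(.048,.01)],[(.04,.01),(.04,.085),(.03,.108)],[(.0245,.108),(.0245,.156)]]
E
python3 - <<'E'
from fit import *
for n in("top","scene"):
    snapshot(n)
    for t,c,x0 in(("sleeve_a",SL,None),("gauge",GA,(.627,-.062)),("dish",DI,(.532,.273)),("cap",CAP,(.526,-.284)),("bottle",BOT,(.535,-.283)),("jar",[[(.022,0),(.022,.05)]],(.683,.18)),("beaker",[[(.03,0),(.03,.075)]],(.722,-.328))):
        for k in silhouettes(t,n)[:3]:
            if k['score']<.4: continue
            xs=[x0] if x0 else [(.468,-.036),(.455,.051)]
            rr=min((fit(n,k['mask'],c,x) for x in xs),key=lambda r:r[1])
            print(t,n,round(k['score'],2),k['bbox'],np.round(rr[0],4),round(rr[1],3))
E
```

```text
sleeve_a top 0.63 [254.9, 233.0, 12.8, 12.9] [0.4585 0.0526] 0.22
sleeve_a top 0.54 [340.5, 111.7, 13.6, 51.0] [ 0.456 -0.048] 1.0
gauge top 0.73 [298.8, 154.5, 26.0, 26.9] [ 0.6246 -0.0662] 0.07
dish top 0.69 [136.0, 178.4, 58.8, 56.2] [0.5388 0.27  ] 0.014
cap top 0.9 [414.2, 189.6, 30.1, 23.2] [ 0.5297 -0.2838] 0.029
bottle top 0.76 [385.9, 182.7, 47.1, 42.9] [ 0.5303 -0.2815] 0.576
jar top 0.88 [192.8, 128.2, 28.1, 22.5] [0.6865 0.1743] 0.144
beaker top 0.7 [410.6, 101.0, 40.9, 32.3] [ 0.7237 -0.3272] 0.141
sleeve_a scene 0.6 [312.2, 223.4, 16.2, 19.2] [0.4595 0.053 ] 0.093
sleeve_a scene 0.53 [278.6, 214.4, 14.3, 21.4] [ 0.4661 -0.0326] 0.109
gauge scene 0.92 [215.3, 248.4, 29.9, 26.8] [ 0.6231 -0.068 ] 0.094
dish scene 0.72 [365.6, 267.8, 72.0, 55.6] [0.5425 0.2728] 0.073
cap scene 0.78 [166.8, 156.0, 29.1, 21.0] [ 0.5293 -0.2824] 0.044
cap scene 0.54 [91.5, 216.9, 25.5, 42.2] [ 0.514 -0.296] 1.0
bottle scene 0.97 [165.1, 174.2, 38.9, 54.4] [ 0.5287 -0.2837] 0.204
jar scene 0.68 [306.2, 304.9, 23.1, 37.6] [0.6875 0.1762] 0.094
beaker scene 0.86 [91.5, 215.1, 30.0, 43.7] [ 0.718 -0.331] 0.182
```

```bash
python3 - <<'E'
from fit import *
tiles=[]
ims={n:snapshot(n).astype(float) for n in("top","scene")}
for n in ims:
    g=ims[n].mean(2)
    for nm,x0 in(("A-y",(.467,-.033)),("B+y",(.459,.053))):
        p=proj(n,[x0[0],x0[1],.03])[0]; l,t=int(p[0])-13,int(p[1])-14
        sub=g[t:t+28,l:l+26]; al=np.clip((215-sub)/(215-120),0,1)
        al=(sub<180).astype(np.uint8); cn,lab,st,_=cv2.connectedComponentsWithStats(al)
        # component closest to centre
        k=1+np.argmax([st[i,4] if (st[i,0]>0 and st[i,1]>0 and st[i,0]+st[i,2]<26 and st[i,1]+st[i,3]<28) else 0 for i in range(1,cn)]) if cn>1 else 0
        m=(lab==k).astype(np.uint8); cs,_=cv2.findContours(m,cv2.RETR_EXTERNAL,cv2.CHAIN_APPROX_NONE); m2=np.zeros_like(m); cv2.drawContours(m2,cs,-1,1,-1)
        M=np.zeros((420,560)); M[t:t+28,l:l+26]=m2
        r=fit(n,M,SL,x0); print(n,nm,np.round(r[0],4),round(r[1],3),m2.sum())
        tiles.append((n,r[0],SL))
    tiles.append((n,(.6235,-.067),GA)); tiles.append((n,(.5296,-.2835),CAP))
out=[]
for n,x,c in tiles:
    z=c[-1][-1][1]/2; p=proj(n,[x[0],x[1],z])[0]; l,t=int(p[0])-22,int(p[1])-22; s=6
    sub=cv2.resize(ims[n][t:t+44,l:l+44].astype(np.uint8),None,fx=s*.75,fy=s*.75,interpolation=cv2.INTER_NEAREST); s*=.75
    for h in hull_mask(n,x[0],x[1],c): cv2.polylines(sub,[np.round((h-[l,t]+.5)*s).astype(int)],True,(255,0,0),1)
    out.append(sub)
cv2.imwrite("pics/ov.png",np.vstack([np.hstack(out[:4]),np.hstack(out[4:])])[:,:,::-1])
E
```

```text
top A-y [ 0.467  -0.0337] 0.112 146
top B+y [0.4607 0.0508] 0.153 146
scene A-y [ 0.4626 -0.0355] 0.484 533
scene B+y [0.4536 0.0505] 0.4 486
```

View pics/ov.png

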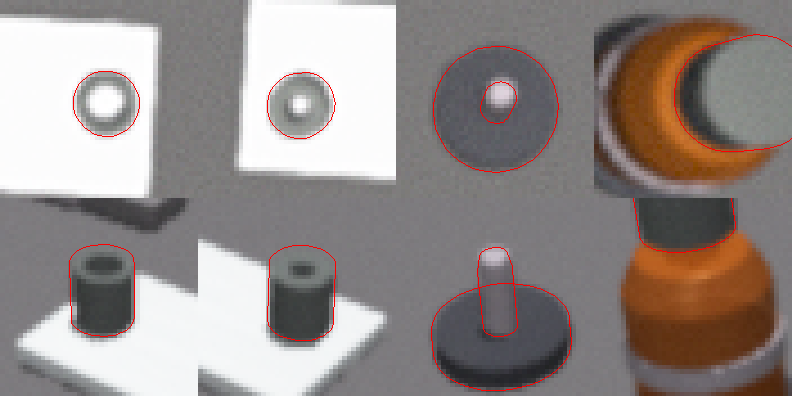

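Overlay: the sleeve outlines agree with the images within about 1 px. The gauge pin is about 1 px off, so I'll check it visually once a sleeve is held above it. Now planning the first move.

```bash
cat > mv.py <<'E'
from h import *
def to(p,jaw=None):
    """delta (cm, tool axes) and yaw to put TCP at world p, tool y along +-jaw world dir"""
    s=get_state(); M=R.from_quat(s['eef_rot']).as_matrix()
    d=M.T@(np.array(p)-s['tool_pos'])*100
    y=0
    if jaw is not None:
        j=M.T@np.array([*jaw,0.]); a=np.arctan2(j[2],j[1]); y=(a+np.pi/2)%np.pi-np.pi/2
    print("t",round(s['clock'],2),"pos",np.round(s['tool_pos'],4),"F",np.round(s['contact_force'],2),"op",round(s['opening'],3),"xax",np.round(M[:,0],3),"yax",np.round(M[:,1],3),"z",np.round(M[:,2],3),"q7",round(s['q'][6],2))
    print("delta",np.round(d,2),"yaw",round(y,3))
E
python3 -c "
from mv import *
to((.467,-.034,.16),(1,0)); to((.467,-.034,.16),(0,1))"
```

```text
t 2.0 pos [0.2071 0.5897 0.2527] F [0.62 0.61 0.12] op 1.001 xax [-0.  0. -1.] yax [0.331 0.943 0.   ] z [ 0.943 -0.331 -0.   ] q7 -0.22
delta [  9.27 -50.23  45.19] yaw 1.233
t 2.0 pos [0.2071 0.5897 0.2527] F [0.62 0.61 0.12] op 1.001 xax [-0.  0. -1.] yax [0.331 0.943 0.   ] z [ 0.943 -0.331 -0.   ] q7 -0.22
delta [  9.27 -50.23  45.19] yaw -0.338
```

Emit:
{"method": "apply_moves", "body": {"delta_pos": [[5, -50.2, 45.2], [5, -50.2, 45.2], [5, -50.2, 45.2], [5, -50.2, 45.2], [5, -50.2, 45.2], [5, -50.2, 45.2], [5, -50.2, 45.2], [5, -50.2, 45.2], [5, -50.2, 45.2], [5, -50.2, 45.2]], "yaw": [-0.1, -0.2, -0.338, -0.338, -0.338, -0.338, -0.338, -0.338, -0.338, -0.338], "gripper": [62, 62, 62, 62, 62, 62, 62, 62, 62, 62], "force": 12}}

```text
clock: 2.83
tool_pos: [0.3677, 0.2046, 0.2221]
eef_rot: [-0.0, 0.707, 0.0, 0.707]
contact_force: [0.2, -0.3, -0.5]
opening: 0.618
```

```bash
python3 -c "
from mv import *
to((.467,-.034,.1),(0,1))"
```

```text
t 2.83 pos [0.3677 0.2046 0.2221] F [ 0.22 -0.26 -0.46] op 0.618 xax [ 0.001  0.001 -1.   ] yax [-0.001  1.     0.001] z [1.    0.001 0.001] q7 0.59
delta [ 12.21 -23.87   9.9 ] yaw 0.001
```

Emit:
{"method": "apply_moves", "body": {"delta_pos": [[2, -23.87, 9.9], [4, -23.87, 9.9], [6, -23.87, 9.9], [9, -23.87, 9.9], [12.2, -23.87, 9.9], [12.2, -23.87, 9.9], [12.2, -23.87, 9.9], [12.2, -23.87, 9.9], [12.2, -23.87, 9.9], [12.2, -23.87, 9.9]], "yaw": [0, 0, 0, 0, 0, 0, 0, 0, 0, 0], "gripper": [62, 62, 62, 62, 62, 62, 62, 62, 62, 62]}}

```text
clock: 3.67
tool_pos: [0.4671, -0.0331, 0.1003]
eef_rot: [0.0, 0.707, 0.001, 0.707]
contact_force: [-0.6, 0.7, 0.2]
opening: 0.622
```

```bash
python3 -c "
from mv import *
to((.467,-.034,.032),(0,1))
for n in('top','scene'):
    im=snapshot(n)
    p=proj(n,[.467,-.034,.05])[0].astype(int); s=im[p[1]-50:p[1]+50,p[0]-65:p[0]+65]
    cv2.imwrite(f'pics/g1{n}.png',cv2.resize(s,None,fx=6,fy=6,interpolation=cv2.INTER_CUBIC)[:,:,::-1])
"
```

```text
t 3.67 pos [ 0.4671 -0.0331  0.1003] F [-0.58  0.69  0.17] op 0.622 xax [ 0.001  0.002 -1.   ] yax [-0.001  1.     0.002] z [1.    0.001 0.001] q7 0.97
delta [ 6.83 -0.1  -0.01] yaw 0.001
```

View pics/g1scene.png

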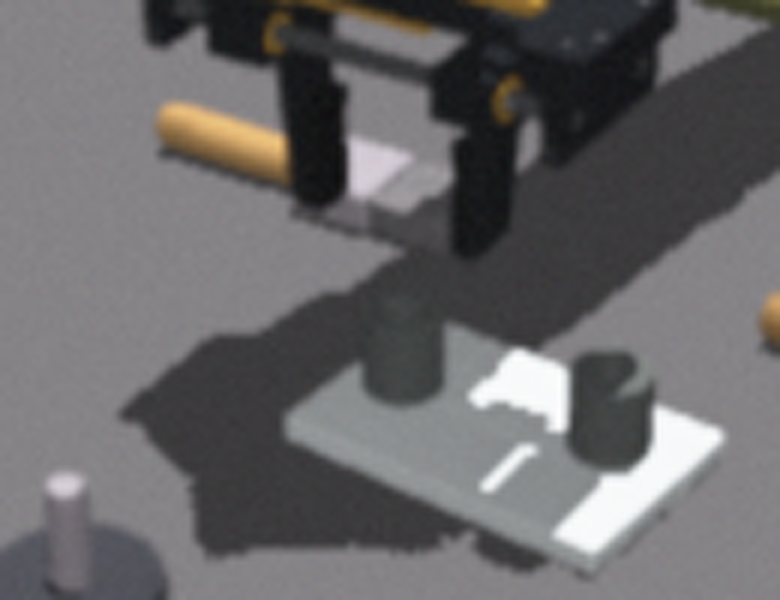

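The gripper is aligned above sleeve A (about (400,340) in the crop). Descend and grip.

Emit:
{"method": "apply_moves", "body": {"delta_pos": [[3, -0.1, 0], [5, -0.1, 0], [6.3, -0.1, 0], [6.8, -0.1, 0], [6.8, -0.1, 0], [6.8, -0.1, 0], [6.8, -0.1, 0], [6.8, -0.1, 0], [6.8, -0.1, 0], [6.8, -0.1, 0]], "yaw": [0, 0, 0, 0, 0, 0, 0, 0, 0, 0], "gripper": [62, 62, 62, 62, 62, 45, 35, 25, 25, 25]}}

```text
clock: 4.6
tool_pos: [0.4679, -0.033, 0.0339]
eef_rot: [-0.0, 0.706, 0.002, 0.709]
contact_force: [-1.0, 0.7, 6.6]
opening: 0.357
```

```bash
python3 -c "
from mv import *
to((.467,-.034,.11),(0,1))"
```

```text
t 4.6 pos [ 0.4679 -0.033   0.0339] F [-1.    0.73  6.57] op 0.357 xax [ 0.004  0.002 -1.   ] yax [-0.003  1.     0.002] z [1.    0.003 0.004] q7 0.91
delta [-7.61 -0.09 -0.06] yaw 0.003
```

Emit:
{"method": "apply_moves", "body": {"delta_pos": [[-1, 0, 0], [-4, 0, 0], [-7.6, 0, 0], [-7.6, 0, 0], [-7.6, 0, 0], [-7.6, 0, 0]], "yaw": [0, 0, 0, 0, 0, 0], "gripper": [25, 25, 25, 25, 25, 25]}}

```text
clock: 5.1
tool_pos: [0.4675, -0.0335, 0.1098]
eef_rot: [-0.0, 0.706, 0.002, 0.709]
contact_force: [0.6, 0.4, -0.1]
opening: 0.358
```

```bash
python3 -c "
from mv import *
to((.6235,-.067,.10),(0,1))
for n in('top','scene'):
    im=snapshot(n)
    p=proj(n,[.467,-.034,.08])[0].astype(int); s=im[p[1]-50:p[1]+50,p[0]-65:p[0]+65]
    cv2.imwrite(f'pics/g2{n}.png',cv2.resize(s,None,fx=6,fy=6,interpolation=cv2.INTER_CUBIC)[:,:,::-1])
"
```

```text
t 5.1 pos [ 0.4675 -0.0335  0.1098] F [ 0.62  0.45 -0.07] op 0.358 xax [ 0.004  0.002 -1.   ] yax [-0.002  1.     0.002] z [1.    0.002 0.004] q7 0.95
delta [ 1.03 -3.39 15.59] yaw 0.002
```

View pics/g2scene.png

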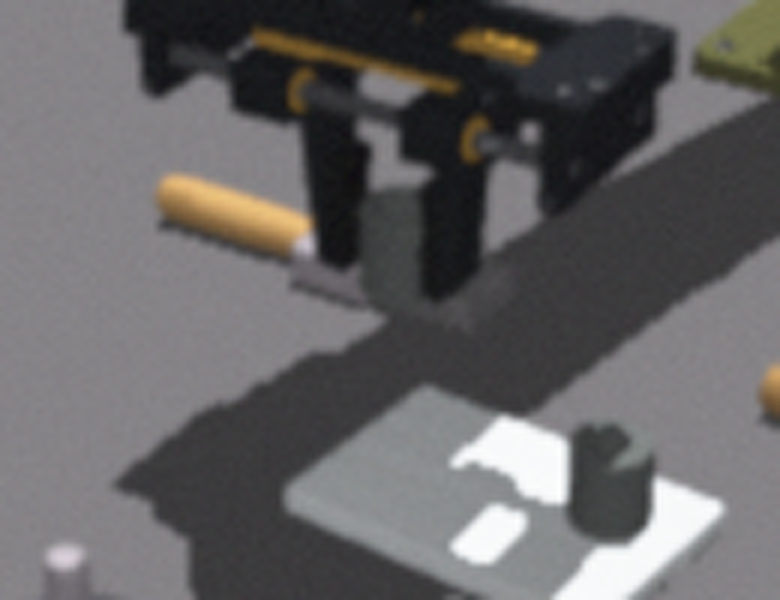

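View pics/g2top.png

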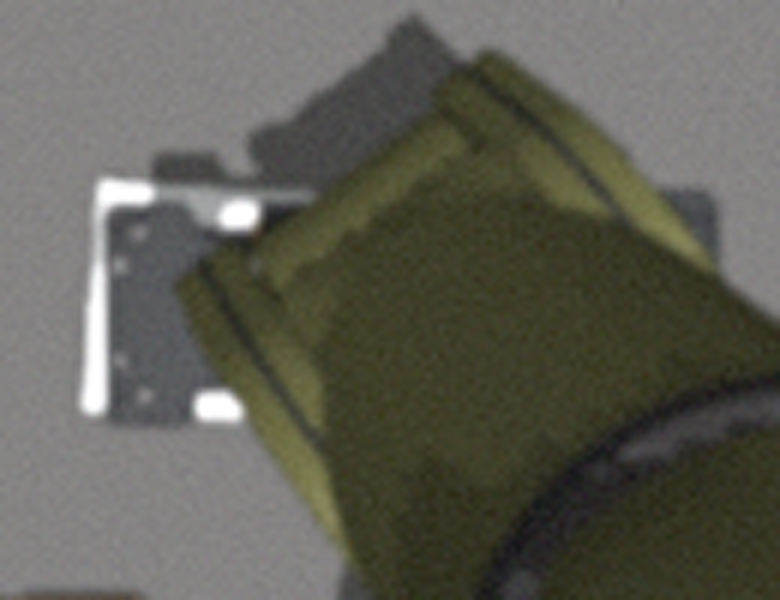

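```bash
python3 - <<'E'
from fit import *
ims={n:snapshot(n) for n in("top","scene")}
tile=[]
for n in ims:
    p=proj(n,[.6235,-.067,.03])[0]; l,t=int(p[0])-22,int(p[1])-22
    s=12; sub=ims[n][t:t+44,l:l+44]; g=sub.astype(float).mean(2)
    print(n,l,t); tile.append(cv2.resize(sub,None,fx=9,fy=9,interpolation=cv2.INTER_CUBIC))
    np.set_printoptions(linewidth=200)
    print(g[8:28,14:30].astype(int))
cv2.imwrite("pics/pin.png",np.hstack(tile)[:,:,::-1])
E
```

```text
top 291 143
[[134 130 131 133 131 129 130 130 130 133 130 132 133 136 135 134]
 [135 133 130 129 125 127 123 115 118 126 127 127 130 130 130 131]
 [132 126 127 120 115 111 105 108 111 108 112 114 114 120 125 130]
 [120 118 112 108 101 100  99 100 100 101 103 101 103 110 112 123]
 [112 108 103 100 100  99  99  96 103  97  95  98 103 102 103 112]
 [105 100  97  95  96 100 100  99  95  98  96  96  98  95  97 101]
 [ 99  96 102  95  99  98 101  97 101 100  95 101 101 101  95  95]
 [ 97  97 100  99  94 101  94  95 100  92  99 104  98  97 100 104]
 [ 99  98  97  98  99  97  98 106 111 110 105 102  97  95 101  95]
 [100  97  95  97  96  94 103 127 148 158 146 128 104 102  97 100]
 [ 96  98  96  94  95 100 120 164 194 202 197 165 129 101  96 100]
 [100  96  96  99  90  95 140 192 219 224 223 196 148 106 101  96]
 [ 98 100  96  96  90 107 153 206 224 227 227 207 159 110 103 101]
 [ 98 102  96  97  94 103 151 200 223 228 219 193 144 107 102  99]
 [ 92 101  98  94  92  92 134 176 203 209 195 158 122 102 101  96]
 [100  97 101  99  92  87 102 133 154 156 142 119 101 100  99  98]
 [ 98  98  98  9
[... 907 characters left out ...]
 135 124 110 113 124 132 132]
 [133 132 131 135 131 115 105 114 119 117 116 109 112 125 133 134]
 [132 131 132 131 131 113 106 112 112 114 113 105 106 123 131 130]
 [133 134 133 132 131 116 106 108 109 112 109 105 105 116 123 126]
 [130 133 131 131 123 110 104 104 108 112 107 105  98 105 106 107]
 [132 126 121 117 108  99 100 106 108 110 109 106 100  92  92  91]
 [125 111 102  98  93  92  98 106 109 111 110 107  98  91  88  88]
 [107  98  91  89  90  86  94 105 110 110 111 106  99  93  87  88]
 [ 92  88  88  88  88  86  92 103 109 111 109 107  98  90  87  86]
 [ 89  89  87  89  88  86  94 103 108 107 109 107 100  92  87  88]
 [ 87  88  86  89  86  84  91 102 108 111 111 108 100  91  88  86]]
```

View pics/pin.png

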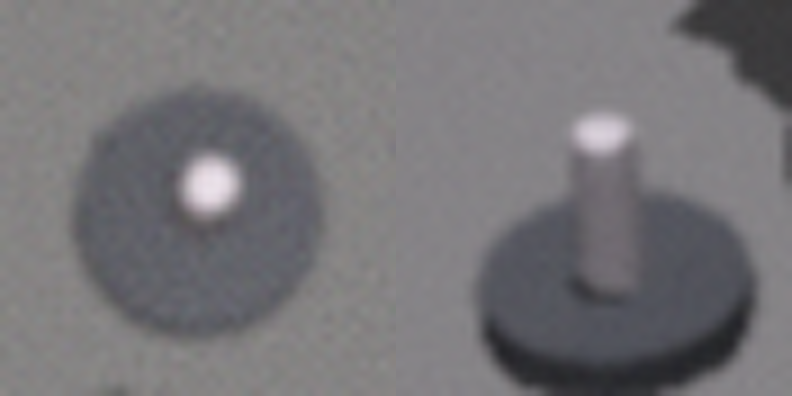

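```bash
python3 - <<'E'
from fit import *
px={}
for n,(l,t,w,h,bg) in {"top":(306,158,14,11,100),"scene":(210,240,34,10,150)}.items():
    g=snapshot(n).astype(float).mean(2)[t:t+h,l:l+w]; W=np.clip(g-bg,0,None)
    if n=="top": W[W<15]=0
    c=[(W.sum(0)@np.arange(w))/W.sum()+l,(W.sum(1)@np.arange(h))/W.sum()+t]; px[n]=c
    print(n,np.round(c,2),np.round(world(n,c,.052),4))
P=tri(px['scene'],px['top']); print(np.round(P,4),np.round(proj('top',P),2),np.round(proj('scene',P),2))
print("base",world('top',[312.4,165.8],.007))
E
```

```text
top [313.96 162.99] [ 0.6248 -0.0673  0.052 ]
scene [228.35 246.29] [ 0.6233 -0.0667  0.052 ]
[ 0.6243 -0.0667  0.0527] [[313.73 163.16]] [[228.03 246.26]]
base [ 0.62562426 -0.06676846  0.007     ]
```

Emit:
{"method": "apply_moves", "body": {"delta_pos": [[0, -3.35, 15.7], [0, -3.35, 15.7], [0, -3.35, 15.7], [0, -3.35, 15.7], [0, -3.35, 15.7], [2.3, -3.35, 15.7], [2.3, -3.35, 15.7], [2.3, -3.35, 15.7], [2.3, -3.35, 15.7]], "yaw": [0, 0, 0, 0, 0, 0, 0, 0, 0], "gripper": [25, 25, 25, 25, 25, 25, 25, 25, 25]}}

```text
clock: 6.15
tool_pos: [0.6235, -0.0655, 0.0863]
eef_rot: [-0.001, 0.707, 0.002, 0.707]
contact_force: [-0.4, 0.3, -0.6]
opening: 0.352
```

```bash
python3 -c "
from mv import *
from fit import hull_mask
to((.6248,-.067,.034),(0,1))
s=get_state()
n='scene'
im=snapshot(n); l,t=195,215; k=9
o=cv2.resize(im[t:t+65,l:l+75],None,fx=k,fy=k,interpolation=cv2.INTER_CUBIC)
x,y,z=s['tool_pos']
for xx,yy,c,col in((.6242,-.067,[[(.0065,.052),(.008,.044),(.008,.012)]],(255,0,0)),(x-.0006,y,[[(.016,z-.022),(.016,z+.012)]],(0,255,0))):
    for h in hull_mask(n,xx,yy,c): cv2.polylines(o,[np.round((h-[l,t]+.5)*k).astype(int)],True,col,1)
cv2.imwrite('pics/g3.png',o[:,:,::-1])
"
```

```text
t 6.15 pos [ 0.6235 -0.0655  0.0863] F [-0.37  0.3  -0.55] op 0.352 xax [ 0.001  0.002 -1.   ] yax [-0.004  1.     0.002] z [1.    0.004 0.001] q7 1.15
delta [ 5.23 -0.16  0.13] yaw 0.004
```

View pics/g3.png

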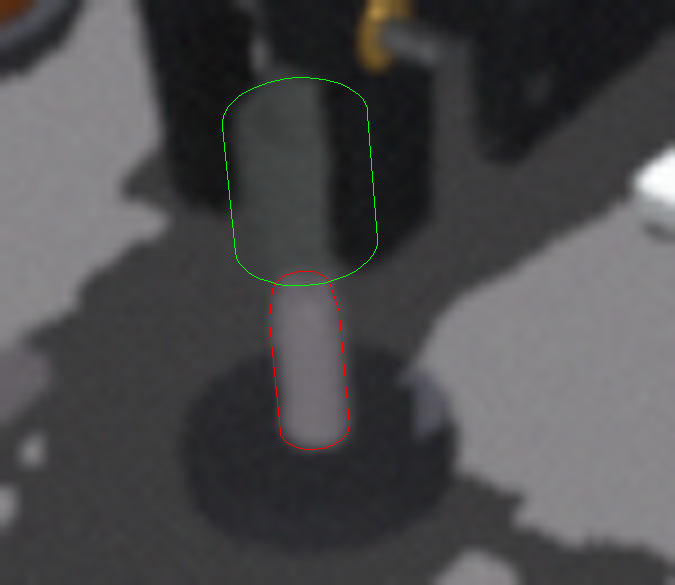

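Emit:
{"method": "apply_moves", "body": {"delta_pos": [[0, -0.16, 0.12], [0.6, -0.16, 0.12], [1.2, -0.16, 0.12], [1.8, -0.16, 0.12], [2.2, -0.16, 0.12], [2.2, -0.16, 0.12]], "yaw": [0, 0, 0, 0, 0, 0], "gripper": [25, 25, 25, 25, 25, 25]}}

```text
clock: 6.7
tool_pos: [0.6252, -0.067, 0.0638]
eef_rot: [-0.001, 0.706, 0.002, 0.708]
contact_force: [0.6, -0.0, -0.7]
opening: 0.355
```

```bash
python3 -c "
from mv import *
to((.6248,-.067,.034),(0,1))
print(get_state()['moment'])
"
```

```text
t 6.7 pos [ 0.6252 -0.067   0.0638] F [ 0.56 -0.02 -0.67] op 0.355 xax [ 0.002  0.002 -1.   ] yax [-0.004  1.     0.002] z [1.    0.004 0.002] q7 1.14
delta [ 2.98 -0.   -0.05] yaw 0.004
[ 0.0747543  -0.25568949 -0.00829637]
```

No resistance 10 mm below the tip, so the sleeve is on the pin. Continuing down.

Emit:
{"method": "apply_moves", "body": {"delta_pos": [[0.8, 0, 0], [1.5, 0, 0], [2.1, 0, 0], [2.6, 0, 0], [2.9, 0, 0], [3.0, 0, 0], [3.0, 0, 0]], "yaw": [0, 0, 0, 0, 0, 0, 0], "gripper": [25, 25, 25, 25, 25, 25, 25]}}

```text
clock: 7.28
tool_pos: [0.6254, -0.0668, 0.0339]
eef_rot: [-0.001, 0.706, 0.002, 0.708]
contact_force: [0.3, 0.4, 1.2]
opening: 0.357
```

Emit:
{"method": "apply_moves", "body": {"delta_pos": [[0.15, 0, 0], [0.15, 0, 0], [0.15, 0, 0], [0.1, 0, 0], [0.1, 0, 0], [0.1, 0, 0], [-3, 0, 0], [-6, 0, 0], [-8, 0, 0], [-8, 0, 0]], "yaw": [0, 0, 0, 0, 0, 0, 0, 0, 0, 0], "gripper": [25, 25, 25, 45, 62, 62, 62, 62, 62, 62]}}

```text
clock: 8.12
tool_pos: [0.6278, -0.0668, 0.1178]
eef_rot: [-0.001, 0.704, 0.002, 0.71]
contact_force: [0.9, -0.4, 0.2]
opening: 0.622
```

```bash
python3 -c "
from mv import *
to((.460,.052,.11),(0,1))
n='scene'
im=snapshot(n); l,t=195,215; k=9
o=cv2.resize(im[t:t+65,l:l+75],None,fx=k,fy=k,interpolation=cv2.INTER_CUBIC)
cv2.imwrite('pics/g4.png',o[:,:,::-1])
"
```

```text
t 8.12 pos [ 0.6278 -0.0668  0.1178] F [ 0.92 -0.43  0.17] op 0.622 xax [ 0.009  0.002 -1.   ] yax [-0.004  1.     0.002] z [1.    0.004 0.009] q7 1.17
delta [  0.67  11.95 -16.73] yaw 0.004
```

View pics/g4.png

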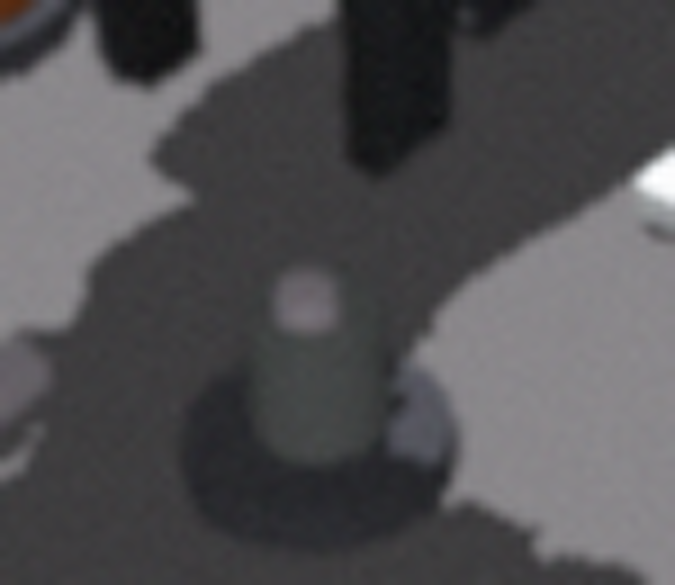

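The sleeve is seated on the base with the pin tip showing through it (crop (305,300)). Now sleeve B.

Emit:
{"method": "apply_moves", "body": {"delta_pos": [[0.5, 11.9, -16.7], [0.5, 11.9, -16.7], [0.5, 11.9, -16.7], [0.5, 11.9, -16.7], [0.5, 11.9, -16.7], [0.5, 11.9, -16.7], [0.5, 11.9, -16.7], [3, 11.9, -16.7], [3, 11.9, -16.7]], "yaw": [0, 0, 0, 0, 0, 0, 0, 0, 0], "gripper": [62, 62, 62, 62, 62, 62, 62, 62, 62]}}

```text
clock: 8.92
tool_pos: [0.4591, 0.0505, 0.0823]
eef_rot: [-0.001, 0.706, 0.001, 0.708]
contact_force: [-0.5, -0.2, -0.6]
opening: 0.622
```

```bash
python3 -c "
from mv import *
to((.460,.0517,.034),(0,1))"
```

```text
t 8.92 pos [0.4591 0.0505 0.0823] F [-0.54 -0.16 -0.57] op 0.622 xax [ 0.003  0.001 -1.   ] yax [-0.003  1.     0.001] z [1.    0.003 0.003] q7 0.75
delta [4.83 0.12 0.08] yaw 0.003
```

Emit:
{"method": "apply_moves", "body": {"delta_pos": [[2.5, 0.1, 0.1], [4.2, 0.1, 0.1], [4.8, 0.1, 0.1], [4.8, 0.1, 0.1], [4.8, 0.1, 0.1], [4.8, 0.1, 0.1], [4.8, 0.1, 0.1], [2, 0.1, 0.1], [-3, 0.1, 0.1], [-5, 0.1, 0.1]], "yaw": [0, 0, 0, 0, 0, 0, 0, 0, 0, 0], "gripper": [62, 62, 62, 50, 35, 25, 25, 25, 25, 25]}}

```text
clock: 9.75
tool_pos: [0.4599, 0.051, 0.1351]
eef_rot: [-0.001, 0.706, 0.001, 0.708]
contact_force: [0.9, -0.4, -0.9]
opening: 0.353
```

```bash
python3 -c "
from mv import *
from fit import *
to((.535,.272,.12),(0,1))
for n in ('top','scene'):
  im=snapshot(n)
  cv2.imwrite(f'pics/h1{n}.png',im[:,:,::-1])
"
```

```text
t 9.75 pos [0.4599 0.051  0.1351] F [ 0.92 -0.38 -0.88] op 0.353 xax [ 0.004  0.    -1.   ] yax [-0.003  1.     0.   ] z [1.    0.003 0.004] q7 0.76
delta [ 1.54 22.07  7.58] yaw 0.003
```

View pics/h1scene.png

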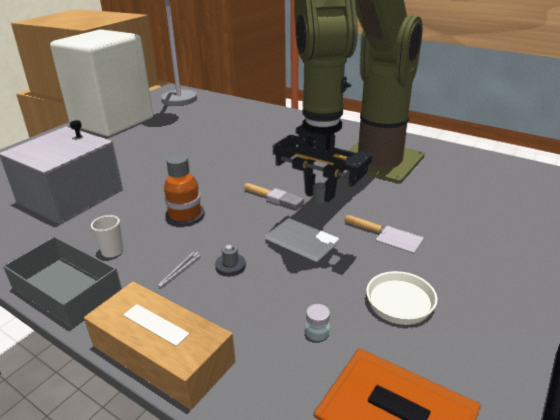

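Sleeve B is held (near (322,180)), the plate is empty, and sleeve A is on the pin at (230,255). Now to the dish.

Emit:
{"method": "apply_moves", "body": {"delta_pos": [[0, 22.1, 7.8], [0, 22.1, 7.8], [0, 22.1, 7.8], [0, 22.1, 7.8], [0, 22.1, 7.8], [0, 22.1, 7.8], [0, 22.1, 7.8], [4, 22.1, 7.8], [6, 22.1, 7.8], [6, 22.1, 7.8]], "yaw": [0, 0, 0, 0, 0, 0, 0, 0, 0, 0], "gripper": [25, 25, 25, 25, 25, 25, 25, 25, 25, 25]}}

```text
clock: 10.68
tool_pos: [0.5376, 0.27, 0.0743]
eef_rot: [-0.002, 0.706, -0.0, 0.709]
contact_force: [-1.5, -0.3, -0.3]
opening: 0.355
```

```bash
python3 -c "
from mv import *
to((.538,.272,.029),(0,1))
im=snapshot('scene'); cv2.imwrite('pics/h2.png',cv2.resize(im[190:340,300:500],None,fx=4,fy=4)[:,:,::-1])
"
```

```text
t 10.68 pos [0.5376 0.27   0.0743] F [-1.54 -0.32 -0.33] op 0.355 xax [ 0.004 -0.003 -1.   ] yax [-0.002  1.    -0.003] z [1.    0.002 0.004] q7 0.58
delta [4.53 0.21 0.02] yaw 0.002
```

View pics/h2.png

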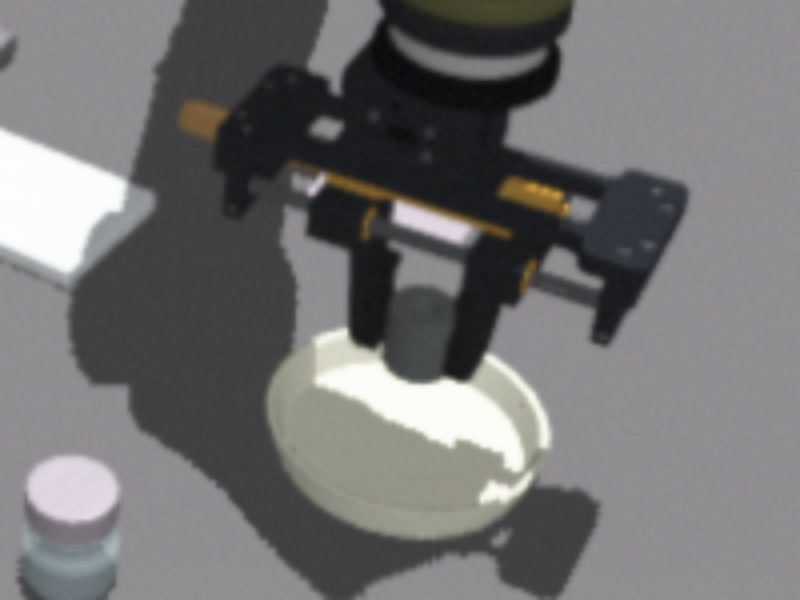

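Emit:
{"method": "apply_moves", "body": {"delta_pos": [[2, 0.1, 0], [3.5, 0.1, 0], [4.3, 0.1, 0], [4.6, 0.1, 0], [4.6, 0.1, 0], [4.6, 0.1, 0]], "yaw": [0, 0, 0, 0, 0, 0], "gripper": [25, 25, 25, 25, 25, 25]}}

```text
clock: 11.23
tool_pos: [0.5397, 0.272, 0.0315]
eef_rot: [-0.001, 0.704, 0.0, 0.71]
contact_force: [0.5, -1.4, -0.0]
opening: 0.355
```

Emit:
{"method": "apply_moves", "body": {"delta_pos": [[0.3, 0, 0], [0.4, 0, 0], [0.4, 0, 0], [0.4, 0, 0], [0.4, 0, 0], [0.3, 0, 0], [-3, 0, 0], [-7, 0, 0], [-11, 0, 0], [-14, 0, 0]], "yaw": [0, 0, 0, 0, 0, 0, 0, 0, 0, 0], "gripper": [25, 25, 25, 45, 55, 55, 55, 55, 55, 55]}}

```text
clock: 12.07
tool_pos: [0.5388, 0.2725, 0.1743]
eef_rot: [-0.0, 0.704, 0.001, 0.71]
contact_force: [0.9, 0.1, -0.2]
opening: 0.555
```

```bash
python3 -c "
from mv import *
to((.529,-.283,.24),(0,1))
print(get_state()['q'])
im=snapshot('scene'); cv2.imwrite('pics/h3.png',im[:,:,::-1])
"
```

```text
t 12.07 pos [0.5388 0.2725 0.1743] F [ 0.93  0.07 -0.16] op 0.555 xax [ 0.009  0.001 -1.   ] yax [-0.002  1.     0.001] z [1.    0.002 0.009] q7 0.64
delta [ -6.64 -55.54  -1.02] yaw 0.002
[-0.32622378  0.77714861 -0.39050609  1.70746679  0.417974    0.73182035
  0.64414373]
```

View pics/h3.png

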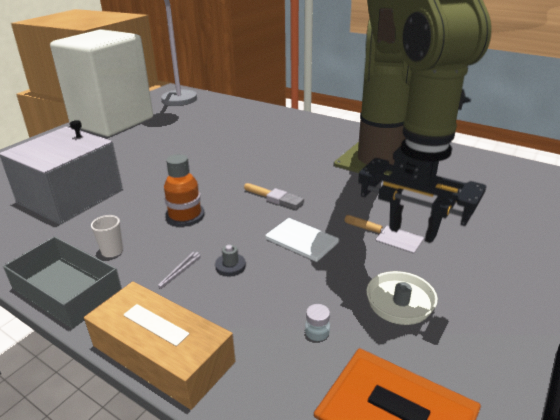

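Sleeve B stands in the dish at (403,293) and A is on the gauge at (230,255). Moving to the bottle with the jaw rotated clockwise to leave room for the twist.

Emit:
{"method": "apply_moves", "body": {"delta_pos": [[-6, -55.5, -1], [-6, -55.5, -1], [-6, -55.5, -1], [-6, -55.5, -1], [-6, -55.5, -1], [-6, -55.5, -1], [-6, -55.5, -1], [-6, -55.5, -1], [-6, -55.5, -1], [-6, -55.5, -1]], "yaw": [0.1, 0.2, 0.3, 0.4, 0.5, 0.6, 0.7, 0.8, 0.9, 1.0], "gripper": [82, 82, 82, 82, 82, 82, 82, 82, 82, 82], "force": 45}}

```text
clock: 12.95
tool_pos: [0.5323, -0.1437, 0.22]
eef_rot: [0.345, 0.616, -0.335, 0.624]
contact_force: [0.8, -0.2, -0.4]
opening: 0.822
```

```bash
python3 -c "
from mv import *
to((.5295,-.2832,.23),(1,0))
print(get_state()['q'])
"
```

```text
t 12.95 pos [ 0.5323 -0.1437  0.22  ] F [ 0.76 -0.2  -0.45] op 0.822 xax [ 0.017  0.006 -1.   ] yax [0.843 0.537 0.017] z [ 0.537 -0.843  0.004] q7 0.57
delta [-1.09 -7.72 11.62] yaw 0.567
[ 0.31417888  0.63314287 -0.21169852  1.83800728  0.18695827  0.67389638
  0.56509045]
```

Emit:
{"method": "apply_moves", "body": {"delta_pos": [[-1.1, -7.7, 11.6], [-1.1, -7.7, 11.6], [-1.1, -7.7, 11.6], [-1.1, -7.7, 11.6], [-1.1, -7.7, 11.6], [-1.1, -7.7, 11.6], [-1.1, -7.7, 11.6], [-1.1, -7.7, 11.6]], "yaw": [0.1, 0.2, 0.3, 0.4, 0.5, 0.567, 0.567, 0.567], "gripper": [82, 82, 82, 82, 82, 82, 82, 82]}}

```text
clock: 13.62
tool_pos: [0.5293, -0.2826, 0.2297]
eef_rot: [0.505, 0.498, -0.494, 0.503]
contact_force: [0.5, 0.5, 0.3]
opening: 0.818
```

```bash
python3 -c "
from mv import *
to((.5295,-.2832,.145),(1,0))
print(get_state()['q'])
im=snapshot('scene'); cv2.imwrite('pics/h4.png',cv2.resize(im[80:240,90:290],None,fx=4,fy=4,interpolation=cv2.INTER_CUBIC)[:,:,::-1])
im=snapshot('top'); cv2.imwrite('pics/h4t.png',im[:,:,::-1])
"
```

```text
t 13.62 pos [ 0.5293 -0.2826  0.2297] F [0.48 0.53 0.33] op 0.818 xax [ 0.016  0.006 -1.   ] yax [1.    0.003 0.016] z [ 0.003 -1.    -0.006] q7 0.38
delta [ 8.47 -0.12  0.12] yaw 0.003
[ 0.46078338  0.67498113 -0.07088038  1.68343475  0.04603489  0.77276828
  0.37563982]
```

View pics/h4.png

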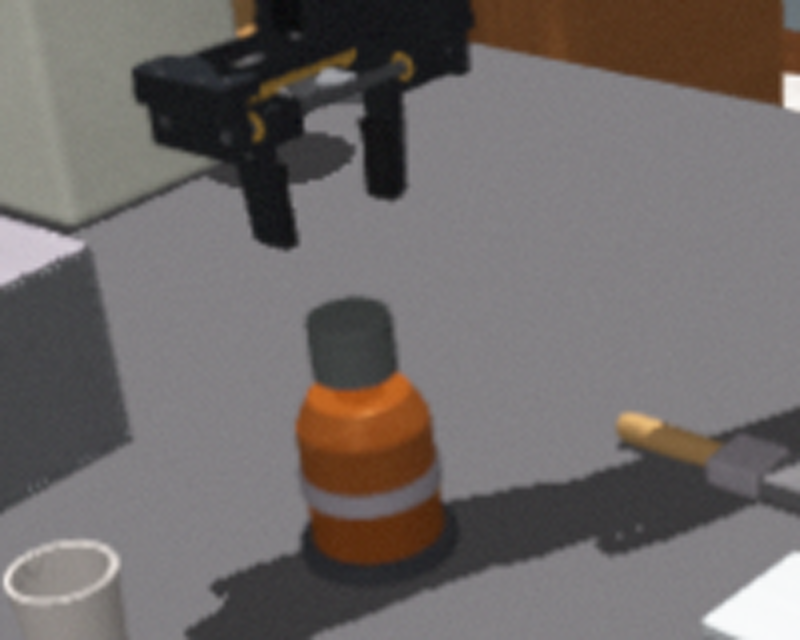

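The fingers straddle the cap line (cap at (350,340) in the crop). Descending.

Emit:
{"method": "apply_moves", "body": {"delta_pos": [[3, -0.1, 0.1], [6, -0.1, 0.1], [8, -0.1, 0.1], [8.4, -0.1, 0.1], [8.4, -0.1, 0.1], [8.4, -0.1, 0.1]], "yaw": [0, 0, 0, 0, 0, 0], "gripper": [82, 82, 82, 82, 82, 82]}}

```text
clock: 14.22
tool_pos: [0.5305, -0.283, 0.1467]
eef_rot: [0.505, 0.498, -0.493, 0.504]
contact_force: [0.8, 0.1, 0.4]
opening: 0.822
```

```bash
python3 -c "
from mv import *
to((.5295,-.2832,.145),(1,0))
im=snapshot('scene'); cv2.imwrite('pics/h5.png',cv2.resize(im[110:240,110:260],None,fx=5,fy=4.6,interpolation=cv2.INTER_CUBIC)[:,:,::-1])
"
```

```text
t 14.22 pos [ 0.5305 -0.283   0.1467] F [0.79 0.08 0.42] op 0.822 xax [ 0.017  0.006 -1.   ] yax [1.    0.003 0.017] z [ 0.004 -1.    -0.006] q7 0.37
delta [ 0.16 -0.1   0.02] yaw 0.004
```

View pics/h5.png

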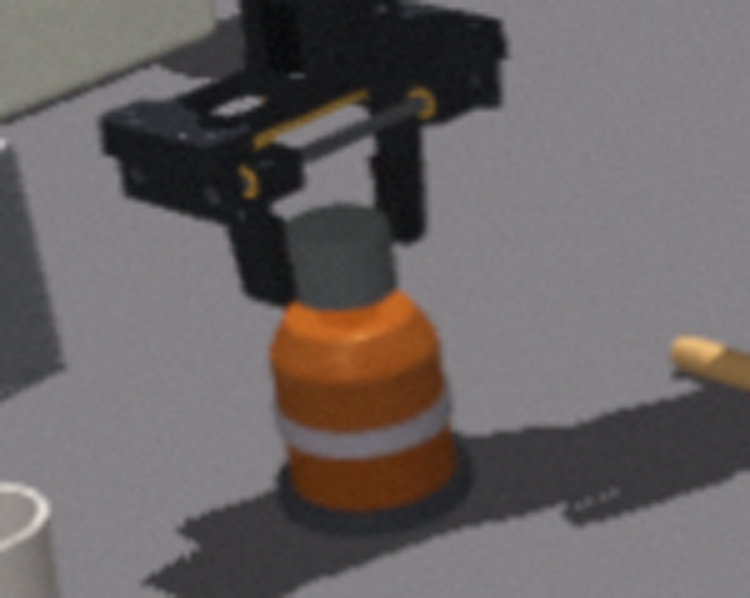

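The cap sits between the fingers. Closing.

Emit:
{"method": "apply_moves", "body": {"delta_pos": [[0.1, -0.1, 0], [0.1, -0.1, 0], [0.1, -0.1, 0], [0.1, -0.1, 0], [0.1, -0.1, 0], [0.1, -0.1, 0]], "yaw": [0, 0, 0, 0, 0, 0], "gripper": [65, 50, 40, 40, 40, 40], "force": 50}}

```text
clock: 14.77
tool_pos: [0.5287, -0.2834, 0.1465]
eef_rot: [0.505, 0.498, -0.494, 0.503]
contact_force: [-4.9, 0.3, 5.2]
opening: 0.546
```

```bash
python3 -c "
from mv import *
to((.5295,-.2832,.134),(1,0))"
```

```text
t 14.77 pos [ 0.5287 -0.2834  0.1465] F [-4.93  0.3   5.22] op 0.546 xax [ 0.017  0.005 -1.   ] yax [1.    0.003 0.017] z [ 0.003 -1.    -0.005] q7 0.37
delta [ 1.25  0.06 -0.02] yaw 0.003
```

Emit:
{"method": "apply_moves", "body": {"delta_pos": [[0.3, -0.05, 0], [0.6, -0.05, 0], [0.9, -0.05, 0], [1.1, -0.05, 0], [1.2, -0.05, 0], [1.2, -0.05, 0], [1.2, -0.05, 0]], "yaw": [0, 0, 0, 0, 0, 0, 0], "gripper": [40, 40, 40, 40, 40, 40, 40]}}

```text
clock: 15.35
tool_pos: [0.5287, -0.2835, 0.1361]
eef_rot: [0.505, 0.497, -0.494, 0.504]
contact_force: [-4.9, 1.6, 14.1]
opening: 0.546
```

```bash
python3 -c "
from mv import *
from fit import *
to((.5295,-.2832,.134),(1,0))
im=snapshot('scene'); cv2.imwrite('pics/h6.png',cv2.resize(im[110:240,110:260],None,fx=5,fy=4.6,interpolation=cv2.INTER_CUBIC)[:,:,::-1])
"
```

```text
t 15.35 pos [ 0.5287 -0.2835  0.1361] F [-4.94  1.62 14.05] op 0.546 xax [ 0.018  0.005 -1.   ] yax [1.    0.003 0.018] z [ 0.003 -1.    -0.005] q7 0.36
delta [ 0.21  0.08 -0.03] yaw 0.003
```

View pics/h6.png

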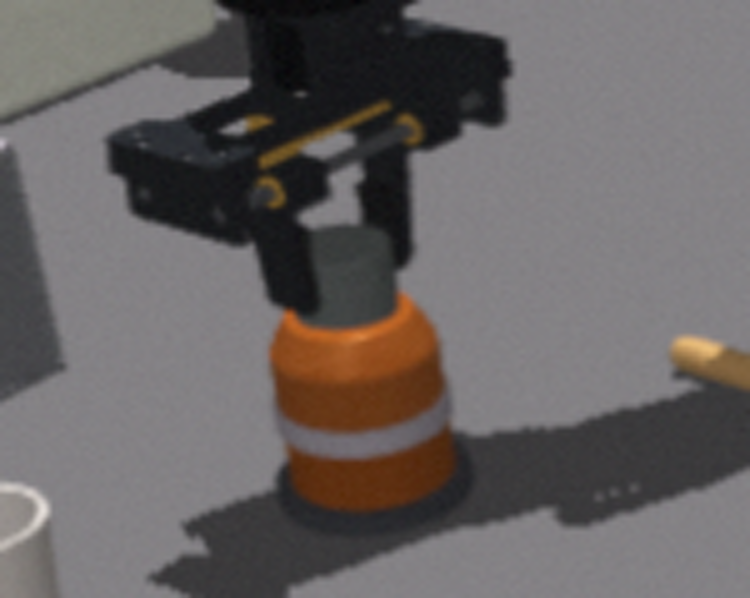

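The cap top dropped by about 5 px (10 mm) and the force is 14 N, so it is bottomed. Twist anticlockwise (negative yaw) while pressing.

Emit:
{"method": "apply_moves", "body": {"delta_pos": [[0.25, -0.1, 0], [0.25, -0.1, 0], [0.25, -0.1, 0], [0.25, -0.1, 0], [0.25, -0.1, 0], [0.25, -0.1, 0], [0.25, -0.1, 0], [0.25, -0.1, 0], [0.25, -0.1, 0], [0.25, -0.1, 0]], "yaw": [-0.1, -0.2, -0.3, -0.4, -0.5, -0.6, -0.7, -0.8, -0.9, -1.0], "gripper": [40, 40, 40, 40, 40, 40, 40, 40, 40, 40]}}

```text
clock: 16.23
tool_pos: [0.5295, -0.2839, 0.1361]
eef_rot: [0.2, 0.672, -0.193, 0.686]
contact_force: [-3.2, 0.9, 16.5]
opening: 0.547
```

```bash
python3 -c "
from mv import *
to((.5285,-.2832,.134),(0,1))
print(get_state()['moment'])"
```

```text
t 16.23 pos [ 0.5295 -0.2839  0.1361] F [-3.22  0.85 16.48] op 0.547 xax [ 0.022  0.003 -1.   ] yax [0.534 0.845 0.014] z [ 0.845 -0.534  0.017] q7 1.05
delta [ 0.21  0.01 -0.12] yaw -0.564
[ 0.23710461  0.91639005 -0.04194286]
```

Emit:
{"method": "apply_moves", "body": {"delta_pos": [[0.2, 0, 0], [0.2, 0, 0], [0.2, 0, 0], [0.2, 0, 0], [0.2, 0, 0], [0.2, 0, 0], [0.2, 0, 0]], "yaw": [-0.1, -0.2, -0.3, -0.4, -0.5, -0.58, -0.58], "gripper": [40, 40, 40, 40, 40, 40, 40]}}

```text
clock: 16.82
tool_pos: [0.5296, -0.2841, 0.1361]
eef_rot: [-0.006, 0.699, 0.007, 0.715]
contact_force: [-5.8, 0.4, 16.2]
opening: 0.544
```

```bash
python3 -c "
from mv import *
to((.5285,-.2832,.20),(0,1))
print(get_state()['moment'])"
```

```text
t 16.82 pos [ 0.5296 -0.2841  0.1361] F [-5.85  0.36 16.19] op 0.544 xax [ 0.023  0.002 -1.   ] yax [-0.019  1.     0.002] z [1.    0.019 0.023] q7 1.48
delta [-6.39  0.11  0.04] yaw 0.019
[0.22631934 1.4154332  0.06853793]
```

Emit:
{"method": "apply_moves", "body": {"delta_pos": [[-0.5, 0, 0], [-1, 0, 0], [-1.5, 0, 0], [-2, 0, 0], [-2, 0, 0]], "yaw": [0, 0, 0, 0, 0], "gripper": [40, 40, 40, 40, 40]}}

```text
clock: 17.23
tool_pos: [0.5293, -0.2843, 0.1567]
eef_rot: [-0.006, 0.699, 0.007, 0.715]
contact_force: [-2.2, -0.1, 1.5]
opening: 0.546
```

```bash
python3 -c "
from mv import *
to((.5288,-.2835,.208),(0,1))
im=snapshot('scene'); cv2.imwrite('pics/h7.png',cv2.resize(im[110:240,110:260],None,fx=5,fy=4.6,interpolation=cv2.INTER_CUBIC)[:,:,::-1])
"
```

```text
t 17.23 pos [ 0.5293 -0.2843  0.1567] F [-2.16 -0.14  1.55] op 0.546 xax [ 0.023  0.002 -1.   ] yax [-0.018  1.     0.002] z [1.    0.018 0.023] q7 1.5
delta [-5.13  0.09  0.08] yaw 0.018
```

View pics/h7.png

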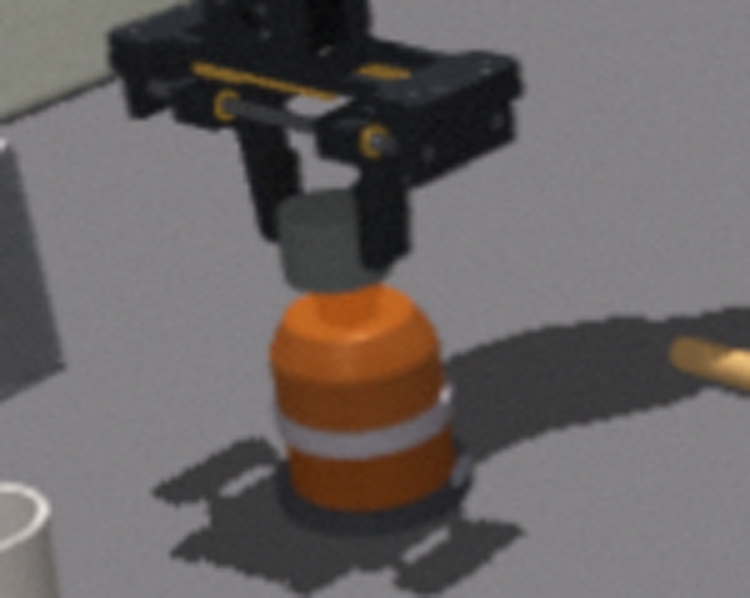

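The cap is free: its underside at (335,285) has risen above the locked height and the neck is visible. Lifting on.

Emit:
{"method": "apply_moves", "body": {"delta_pos": [[-1, 0, 0], [-2, 0, 0], [-3, 0.1, 0.05], [-4, 0.1, 0.1], [-5.1, 0.1, 0.1], [-5.1, 0.1, 0.1], [-5.1, 0.1, 0.1], [-5.1, 0.1, 0.1], [-5.1, 0.1, 0.1]], "yaw": [0, 0, 0, 0, 0, 0, 0, 0, 0], "gripper": [40, 40, 40, 40, 40, 40, 40, 40, 40]}}

```text
clock: 18.03
tool_pos: [0.5286, -0.2834, 0.2068]
eef_rot: [-0.006, 0.699, 0.007, 0.715]
contact_force: [0.5, -0.2, -0.8]
opening: 0.547
```

```bash
python3 -c "
from mv import *
to((.5288,-.2835,.208),(0,1))
print(np.abs(get_state()['qd']).max())
im=snapshot('scene'); cv2.imwrite('pics/h8.png',cv2.resize(im[80:350,80:450],None,fx=2.1,fy=2.1,interpolation=cv2.INTER_CUBIC)[:,:,::-1])
"
```

```text
t 18.03 pos [ 0.5286 -0.2834  0.2068] F [ 0.49 -0.24 -0.8 ] op 0.547 xax [ 0.022  0.002 -1.   ] yax [-0.018  1.     0.002] z [1.    0.018 0.022] q7 1.55
delta [-0.12 -0.01  0.02] yaw 0.018
0.004680819504610326
```

View pics/h8.png

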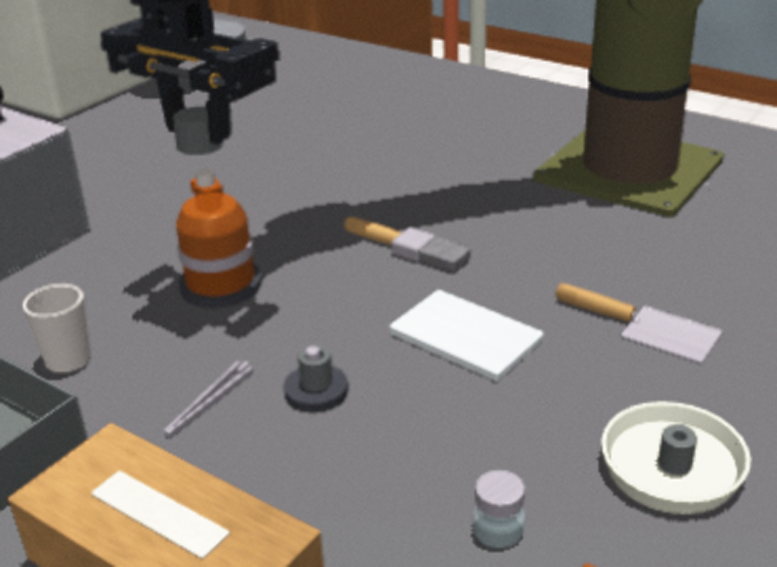

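The cap is held level about 6 cm above its seat, at (198,130). One sleeve is on the pin at (316,368), the other in the dish at (678,450), and the bystanders look unmoved. Handing in.

```bash
python3 -c "
from plant import *
print(finish_job())"
```

```text
the job is handed in; nothing more can be done
None
```

The job is handed in, and every step looked done in the last picture, at about 18 s of the 64 s allowed. The hand-in gave no verdict.

- **Sleeves:** The camera pictures showed which bore was larger. I put that sleeve, the one nearer the bottle, on the gauge pin. It went down freely, met the base lightly and was let go, with the pin tip showing above it. The other sleeve stands upright in the dish.
- **Cap:** I gripped it at 50 N and pressed it about 10 mm, reaching 14 N, more than the spring alone. I then turned it about 90° anticlockwise while pressed and lifted it straight up. It is still in the gripper about 6 cm above its seat, within about 1 mm of the estimated bottle axis. The tool was tilted about 1.3° and at rest.
- **Other things:** The bystanders look unmoved in the last picture, though I did not measure them again.

**Disagreements in the checks:**
- The two cameras disagreed by 1–4 mm on some positions. Their averages were good enough for every grasp and for the pin.
- I read 6.6 N upward while gripping the first sleeve, and about 5 N sideways while holding the cap on the neck. Both were gone once lifted clear.

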